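Find the rocking cover on the ledge's power box and hold it home

TASK

Four identical square covers sit in the power box on the ledge, and one has come loose from its adhesive foam bed. Press lightly near the edge of one cover after another until you find the one that rocks, then press that cover in its middle until it is fully home and level, and finish with the fingertips still holding it down so that the adhesive can take. Press only, without pinching or lifting anything, and leave the things lying around as they are.

Things in the scene. Friction and masses are not known exactly. Their poses are not given: they have to be found in the camera images.
- power_box: Grey power box fixed to the ledge: 104 mm (its x) by 372 mm (its y), rim 30 mm high, origin at the centre of its underside. Four square pockets, 76 mm wide and 88 mm apart centre to centre, lie in a row along its y; each holds one white plastic cover whose top stands 36 to 41 mm above the ledge (6 to 11 mm above the rim). The heights differ from cover to cover and do not tell which is loose. The three firm covers do not move at all.
- cover_place_1 (a point): Point on the centre line of pocket 1 of the power box (pockets 1 to 4 lie in a row, number 1 at the end towards the box's -y), 36 mm above the ledge: the height of a cover's top when that cover lies right on its bed. Axes as the box's: x across the row, y along it, z up. It belongs to the box and does not move with the cover. A blank cover, 72 mm square and 16 mm thick, sits in this pocket, its sides parallel to the box's.
- cover_place_2 (a point): Point on the centre line of pocket 2 of the power box (pockets 1 to 4 lie in a row, number 1 at the end towards the box's -y), 36 mm above the ledge: the height of a cover's top when that cover lies right on its bed. Axes as the box's: x across the row, y along it, z up. It belongs to the box and does not move with the cover. A blank cover, 72 mm square and 16 mm thick, sits in this pocket, its sides parallel to the box's.
- cover_place_3 (a point): Point on the centre line of pocket 3 of the power box (pockets 1 to 4 lie in a row, number 1 at the end towards the box's -y), 36 mm above the ledge: the height of a cover's top when that cover lies right on its bed. Axes as the box's: x across the row, y along it, z up. It belongs to the box and does not move with the cover. A blank cover, 72 mm square and 16 mm thick, sits in this pocket, its sides parallel to the box's.
- cover_place_4 (a point): Point on the centre line of pocket 4 of the power box (pockets 1 to 4 lie in a row, number 1 at the end towards the box's -y), 36 mm above the ledge: the height of a cover's top when that cover lies right on its bed. Axes as the box's: x across the row, y along it, z up. It belongs to the box and does not move with the cover. A blank cover, 72 mm square and 16 mm thick, sits in this pocket, its sides parallel to the box's.
- loose (a joint): How far the loose cover, whichever pocket it is in, is pushed down, m: 0 as it stands on its foam (top 40 mm above the ledge), about 0.004 when fully home on its bed (top 36 mm above the ledge). The foam springs back: it takes about 10 N in the middle to bring it home, where it meets a hard stop, and it rises again when let go. A press near an edge mainly rocks it and does not bring it home. Negative: pulled up.
- rock_x (a joint): Tilt of the loose cover about the box's x axis, rad: 0 level, positive when its +y edge is up. A press of 2 to 4 N at 25 to 32 mm from the middle rocks it by about 0.1 rad or more, until the small feet under it (24 mm either side of the middle) meet the bed at about 0.16 rad, when the pressed edge is 5 to 6 mm lower than it was; let go, it comes back to within about 0.04 of level.
- rock_y (a joint): Tilt of the loose cover about the box's y axis, rad: 0 level, positive when its +x edge is down. Same stiffness and limit as rock_x.
- remote_case: Black plastic remote case, 170 (its x) x 50 x 22 mm, lying loose beside the box; origin at the centre of its underside. Leave alone.
- opener: Flat steel bottle opener, about 125 mm long (its x), 43 mm wide, 7 mm thick, loose; origin on its underside near its middle. Leave alone.
- ashtray: Empty round glass ashtray, 104 mm across, 30 mm high, loose; origin at the centre of its underside. Leave alone.
- bowl: Carved wooden bowl, 136 mm across, 55 mm high, loose; origin at the centre of its underside. Leave alone.

How it is judged:
By the outcome, as a careful person would: the job done as asked, in the order asked, and still so for the second after the job is handed in, while the arm keeps its last pose, push and grip.
It also fails if it takes over 45 s, if anything falls off the work surface, if the arm or the gripper's body presses on something with over 40 N, if the wrist force passes 120 N, or if a joint passes its speed limit or range.

ROBOT

A 6-joint arm with a two-finger parallel gripper is mounted at the origin on the work surface. World frame = base frame: x ahead of the robot, y to its left, z up, the work surface at z = 0. Lengths are in mm, angles in rad, forces in N, time in s.
With the tool pointing down it reaches from about 275 to 1000 mm from the base axis. Payload 8.4 kg.
Tool frame: the origin (TCP) lies midway between the tips of the shut fingers; the grasp point (between the pads) lies 19 mm behind it; z points along the fingers, y is the line along which they close (so a half turn about z gives the same grasp; the last joint's range is limited). The gripper opens to 85 mm and grips with 20 to 120 N. Pads are 22 mm wide; open, the fingers measure 114 mm over their backs; the gripper's body (76 mm by 85 mm) begins 54 mm behind the grasp point. The pads swing forward as they close: fully open they stand 13 mm farther back than shut.
Start: joints at [1.177, 0.353, 1.633, -0, 1.155, -0.002], TCP at [238.657, 577.643, 231.281] pointing down, gripper open.
Joint ranges: [-2.63, 2.63], [-0.92, 2.1], [0.06, 2.66], [-1.3, 4.44], [0, 2.69], [-3.02, 3.02]. Speed limits (rad/s): [2.22, 2.22, 2.79, 3.14, 3.14, 3.14].

INTERFACE

Orientations are given as [roll, pitch, yaw] about the fixed x, y, z axes, in that order (R = Rz(yaw) Ry(pitch) Rx(roll)).
In Python, from rig import telemetry, optics, r gives the robot as it stands.
- The arm moves only by the tool play_rows, never from a script. Its arguments are lists of equal length, an entry for each row: "dp": the shift along the tool's x, y, z in units of 40 mm (1.0 is 40 mm), a list of three; "rot": the turn, a rotation vector about the tool's x, y, z in units of 6 degrees (1.0 is 6 degrees), a list of three. In form: {"dp": [[tx, ty, tz], ...], "rot": [[ax, ay, az], ...]}. A call has 1 to 5 rows; each row is the pose to reach, as a shift and turn from the pose commanded when the call began, along the tool's axes at that moment; what a row does not reach only later rows make up. A row lasts 1/12 s, in which the tool goes at most 41.7 mm and 7.16 degrees, less where a joint would pass 70% of its speed; a pose out of reach is approached as far as the arm can. A call with a gripper value outside its range is refused whole. "fingers" is the opening, from 0 (shut) to 1 (fully open), set as the call begins (left out, the last holds). The fingers move at their own pace and stop on an object; "grip_force" is the grip in N (left out, the last holds). Time passes only in rows, so rows that repeat a pose let the fingers close. It gives the time, the measured TCP pose, the force, the opening and the grip force at its end, in the units of the state.
- telemetry.sense(): the state, without advancing time (a new reading comes with each control period).
- optics.grab_frame(name): name is "side" or "top" or "wrist"; returns a dict with "color" (384x512x3 uint8, red, green, blue), "mtx" (3x3 intrinsics, pixels), "R" (3x3) and "t" (3): a world point X has camera coordinates R X + t; the wrist camera has in their place "mount" (4x4, takes a point from camera to tool coordinates, whose origin is the TCP and whose axes are the flange's). Camera axes: x right, y down, z forward; pixel columns grow to the right and rows downward; lengths in mm; the calibration is good to about 2 mm. A picture is of the moment at which its call begins: read the wrist's pose just before it. There is no depth.
- r.sign_off(): hands the job in; it is judged then, once.
The state is a dict: "clock": time; "qpos": joint angles; "qvel": joint speeds; "joint_efforts": joint torques, N m; "eef_pos": TCP position; "tcp_rot": TCP orientation; "contact_force": force on the tool from outside, world axes, zero at the start; "wrist_torque": the same for the moment, N m; "opening": opening from 0.0 (shut) to 1.0 (fully open); "grasp_force": force on a finger pad.
Only numpy, scipy, OpenCV 4.12 (cv2) and the standard library are available. Lean on these libraries where they do the work, as an engineer would, in place of code of your own. Each camera call takes 0.05 s, during which the arm holds its last target. There are 200 camera calls.

## Working session

There is one attempt and no reset: what is moved stays moved. The work goes in short steps, Python scripts to look and compute and a tool call to move; the robot and the scene stay as the last step left them, time stands still between calls to the robot, and variables do not carry over. Pictures are saved under pics/ and viewed, at most 10 in all, crops included, and the job is handed in when it is done.

Besides the shell and the picture viewer there is one more tool, called after "Emit:" as a command line: name --argument value ..., lists and objects as JSON in quotes. play_rows: Moves the arm, as the interface text tells. Its arguments: {"type":"object","properties":{"dp":{"type":"array"},"rot":{"type":"array"},"fingers":{"type":"number"},"grip_force":{"type":"number"}},"required":["dp","rot"]}

```bash
mkdir -p pics; python3 - <<'E'
from rig import telemetry, optics, r
import cv2, pickle
print(telemetry.sense())
D={}
for n in("top","side"):
    f=optics.grab_frame(n);D[n]=f
    cv2.imwrite(f"pics/{n}0.png",f["color"][:,:,::-1]);print(n,f["mtx"],f["R"],f["t"])
pickle.dump(D,open("f.pkl","wb"))
E
```

```text
{'clock': 0.0, 'qpos': array([ 1.17660073e+00,  3.53639641e-01,  1.63419225e+00, -2.40671137e-05,
        1.15519130e+00, -2.39821366e-03]), 'qvel': array([ 0.00100117, -0.00065534,  0.00047491,  0.00030615, -0.00026275,
        0.00016669]), 'joint_efforts': array([-3.91617621e-03, -6.05250835e+01, -3.42054391e+01, -2.89136506e-04,
        9.45301610e-03, -1.95137687e-06]), 'eef_pos': array([238.46747119, 577.16924482, 230.54212847]), 'tcp_rot': array([-3.14016206e+00,  1.85736017e-05,  2.74980501e+00]), 'contact_force': array([-0.22587917,  0.0124663 ,  0.03354668]), 'wrist_torque': array([-0.00484219, -0.02027789,  0.05932865]), 'grasp_force': 0.0, 'opening': 1.0022392471907786}
top [[374.38866742   0.         257.23235232]
 [  0.         374.38866742 191.5079365 ]
 [  0.           0.           1.        ]] [[-0.01937832 -0.99976418 -0.00980147]
 [-0.99007988  0.02055327 -0.13899425]
 [ 0.13916292  0.00701076 -0.99024468]] [ 35.75120031 600.93154001 995.32839283]
side [[419.37109167   0.         252.86756286]
 [  0.         419.37109167 195.53105653]
 [  0.           0.           1.        ]] [[-0.94514503 -0.32633461 -0.0143734 ]
 [-0.24386731  0.73420709 -0.63361556]
 [ 0.21732374 -0.5953534  -0.77351453]] [ 588.18369963  159.75146065 1022.73185536]
```

View pics/top0.png

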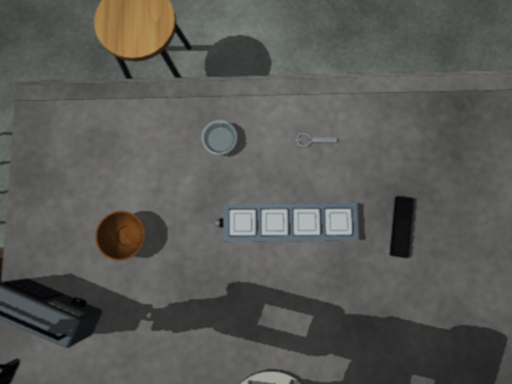

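View pics/side0.png

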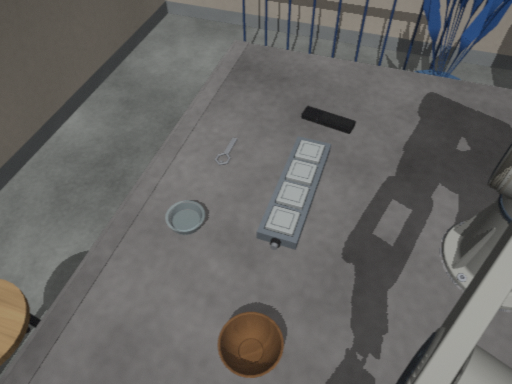

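```bash
cat > h.py <<'E'
import numpy as np
def bp(f,u,v,z):
    d=f["R"].T@np.linalg.solve(f["mtx"],[u,v,1]);c=-f["R"].T@f["t"]
    return c+d*(z-c[2])/d[2]
E
python3 - <<'E'
import pickle,cv2,numpy as np
from h import bp
D=pickle.load(open("f.pkl","rb"))
for n,(a,b,c,d) in {"top":(200,370,180,260),"side":(240,350,130,255)}.items():
    f=D[n];g=cv2.cvtColor(f["color"],cv2.COLOR_RGB2GRAY)
    m=np.zeros_like(g);m[c:d,a:b]=(g[c:d,a:b]>150)*255
    cs,_=cv2.findContours(m,cv2.RETR_EXTERNAL,cv2.CHAIN_APPROX_NONE)
    for k in cs:
        if cv2.contourArea(k)<100: continue
        P=np.array([bp(f,*p[0],38)[:2] for p in k],np.float32)
        R=cv2.minAreaRect(P);print(n,np.round(R[0],1),np.round(R[1],1),round(R[2],1))
E
```

```text
top [516.6 -20.9] [66.3 65.9] 88.8
top [518.4  67.4] [66.4 66. ] 88.9
top [ 515.9 -196.5] [67.3 65.8] 88.8
top [ 516.3 -108.8] [66.1 69.3] 88.1
side [518.2  69.1] [69.3 66.8] 89.2
side [517.5 -19.9] [69.8 67.5] 89.2
side [ 516.1 -108. ] [69.7 67.3] 89.5
side [ 514.1 -193.2] [69.1 66.1] 88.9
```

Emit:
play_rows --dp '[[-11.94, -8.86, 2.5], [-11.94, -8.86, 2.5], [-11.94, -8.86, 2.5], [-11.94, -8.86, 2.5], [-11.94, -8.86, 2.5]]' --rot '[[0, 0, -3.74], [0, 0, -3.74], [0, 0, -3.74], [0, 0, -3.74], [0, 0, -3.74]]' --fingers 0 --grip_force 20

```text
clock: 0.52
eef_pos: [344.0, 400.9, 196.4]
tcp_rot: [-3.141, -0.0, -3.139]
contact_force: [1.7, 1.3, 0.2]
opening: 0.303
grasp_force: 0.0
```

Emit:
play_rows --dp '[[-4.9, -8.1, 2.1], [-4.9, -8.1, 2.1], [-4.9, -8.1, 2.1], [-4.9, -8.1, 2.1], [-4.9, -8.1, 2.1]]' --rot '[[0, 0, 0], [0, 0, 0], [0, 0, 0], [0, 0, 0], [0, 0, 0]]'

```text
clock: 0.93
eef_pos: [449.5, 226.7, 151.4]
tcp_rot: [-3.142, -0.0, 3.142]
contact_force: [0.7, 0.6, -0.6]
opening: -0.001
grasp_force: 0.0
```

Emit:
play_rows --dp '[[-2.4, -3.8, 1.0], [-2.4, -3.8, 1.0], [-2.4, -3.8, 1.0], [-2.4, -3.8, 1.0], [-2.4, -3.8, 1.0]]' --rot '[[0, 0, 0], [0, 0, 0], [0, 0, 0], [0, 0, 0], [0, 0, 0]]'

```text
clock: 1.35
eef_pos: [546.6, 72.8, 110.7]
tcp_rot: [-3.141, -0.0, 3.14]
contact_force: [-0.3, 0.7, 0.2]
opening: 0.003
grasp_force: 0.0
```

Emit:
play_rows --dp '[[0.03, -0.12, 0.7], [0.03, -0.12, 1.4], [0.03, -0.12, 1.4], [0.03, -0.12, 1.4]]' --rot '[[0, 0, 0], [0, 0, 0], [0, 0, 0], [0, 0, 0]]'

```text
clock: 1.68
eef_pos: [542.3, 71.6, 54.8]
tcp_rot: [-3.141, -0.004, 3.141]
contact_force: [-0.3, 0.6, -0.1]
opening: -0.001
grasp_force: 0.0
```

```bash
python3 - <<'E'
from rig import telemetry, optics
import cv2,numpy as np
s=telemetry.sense();print(s["eef_pos"],s["contact_force"])
I=[]
for n,(a,b,c,d) in {"top":(190,390,150,270),"side":(220,400,110,260)}.items():
    im=optics.grab_frame(n)["color"][c:d,a:b,::-1]
    I.append(cv2.resize(im,(400,300),interpolation=3))
cv2.imwrite("pics/a.png",np.hstack(I))
E
```

```text
[542.34181071  71.57140776  54.8034116 ] [-0.32947749  0.61772546 -0.13103507]
```

View pics/a.png

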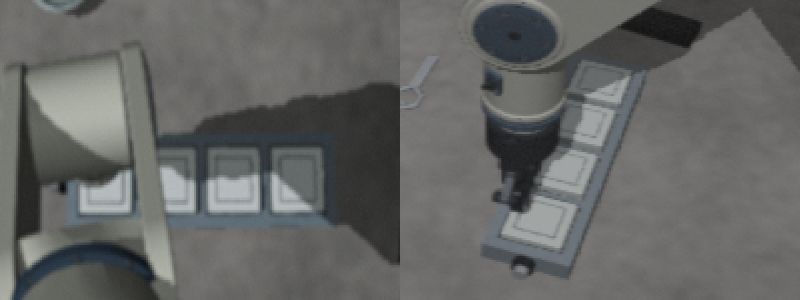

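The side crop shows the shut fingertips (~515,205) just above the +x edge of the +y-end cover, as intended.

Emit:
play_rows --dp '[[-0.05, -0.08, 0.15], [-0.05, -0.08, 0.27], [-0.05, -0.08, 0.27]]' --rot '[[0, 0, 0], [0, 0, 0], [0, 0, 0]]'

```text
clock: 2.03
eef_pos: [545.9, 68.7, 45.1]
tcp_rot: [3.142, 0.0, -3.141]
contact_force: [-0.6, 0.6, -0.0]
opening: 0.003
grasp_force: 0.0
```

Emit:
play_rows --dp '[[0, 0, 0.03], [0, 0, 0.05], [0, 0, 0.05]]' --rot '[[0, 0, 0], [0, 0, 0], [0, 0, 0]]'

```text
clock: 2.28
eef_pos: [545.7, 68.7, 43.1]
tcp_rot: [3.142, 0.0, 3.142]
contact_force: [-0.6, 0.0, 0.4]
opening: 0.002
grasp_force: 0.0
```

Emit:
play_rows --dp '[[0, 0, 0.025], [0, 0, 0.025], [0, 0, 0.025]]' --rot '[[0, 0, 0], [0, 0, 0], [0, 0, 0]]'

```text
clock: 2.53
eef_pos: [545.7, 68.6, 42.0]
tcp_rot: [-3.142, -0.0, 3.142]
contact_force: [0.5, -0.2, 1.2]
opening: -0.002
grasp_force: 0.0
```

Emit:
play_rows --dp '[[0, 0, 0.025], [0, 0, 0.025], [0, 0, 0.025]]' --rot '[[0, 0, 0], [0, 0, 0], [0, 0, 0]]'

```text
clock: 2.78
eef_pos: [545.7, 68.6, 41.0]
tcp_rot: [-3.142, -0.0, 3.141]
contact_force: [-0.3, -0.6, 0.2]
opening: 0.003
grasp_force: 0.0
```

Emit:
play_rows --dp '[[0, 0, 0.02], [0, 0, 0.02], [0, 0, 0.02]]' --rot '[[0, 0, 0], [0, 0, 0], [0, 0, 0]]'

```text
clock: 3.03
eef_pos: [545.7, 68.6, 40.2]
tcp_rot: [-3.142, -0.0, 3.141]
contact_force: [0.2, 0.1, -0.1]
opening: -0.0
grasp_force: 0.0
```

Emit:
play_rows --dp '[[0, 0, 0.015], [0, 0, 0.015], [0, 0, 0.015]]' --rot '[[0, 0, 0], [0, 0, 0], [0, 0, 0]]'

```text
clock: 3.28
eef_pos: [545.8, 68.6, 39.7]
tcp_rot: [-3.142, 0.0, 3.141]
contact_force: [0.2, -0.4, 0.3]
opening: 0.003
grasp_force: 0.0
```

Emit:
play_rows --dp '[[0, 0, 0.02], [0, 0, 0.02], [0, 0, 0.02]]' --rot '[[0, 0, 0], [0, 0, 0], [0, 0, 0]]'

```text
clock: 3.53
eef_pos: [545.7, 68.6, 38.8]
tcp_rot: [-3.142, -0.0, 3.141]
contact_force: [1.0, 0.3, -0.2]
opening: 0.001
grasp_force: 0.0
```

Emit:
play_rows --dp '[[0, 0, 0.015], [0, 0, 0.015], [0, 0, 0.015]]' --rot '[[0, 0, 0], [0, 0, 0], [0, 0, 0]]'

```text
clock: 3.78
eef_pos: [545.8, 68.6, 38.4]
tcp_rot: [-3.142, 0.0, 3.141]
contact_force: [-0.8, -0.1, 3.5]
opening: 0.004
grasp_force: 1.1
```

Emit:
play_rows --dp '[[0, 0, 0.008], [0, 0, 0.008], [0, 0, 0.008]]' --rot '[[0, 0, 0], [0, 0, 0], [0, 0, 0]]'

```text
clock: 4.03
eef_pos: [545.8, 68.6, 38.3]
tcp_rot: [-3.142, 0.0, 3.141]
contact_force: [-1.0, -0.9, 5.9]
opening: 0.002
grasp_force: 3.3
```

Firm (force up 2.4 N in 0.1 mm). Next cover.

Emit:
play_rows --dp '[[0, 0, -0.3], [0.02, -1.1, -0.3], [0.02, -2.2, -0.3], [0.02, -2.2, -0.3], [0.02, -2.2, -0.05]]' --rot '[[0, 0, 0], [0, 0, 0], [0, 0, 0], [0, 0, 0], [0, 0, 0]]'

```text
clock: 4.45
eef_pos: [546.4, -21.5, 41.7]
tcp_rot: [-3.141, 0.003, 3.138]
contact_force: [0.2, 0.4, 0.4]
opening: -0.001
grasp_force: 0.0
```

Emit:
play_rows --dp '[[0, 0, 0], [0, 0, 0]]' --rot '[[0, 0, 0], [0, 0, 0]]'

```text
clock: 4.62
eef_pos: [545.6, -19.2, 40.1]
tcp_rot: [-3.141, 0.001, 3.141]
contact_force: [0.0, -3.1, 4.7]
opening: -0.001
grasp_force: 2.3
```

Emit:
play_rows --dp '[[0, 0, 0], [0, 0, 0]]' --rot '[[0, 0, 0], [0, 0, 0]]'

```text
clock: 4.78
eef_pos: [545.5, -18.7, 40.1]
tcp_rot: [-3.141, 0.001, -3.141]
contact_force: [1.7, -2.7, 4.6]
opening: -0.002
grasp_force: 2.2
```

Emit:
play_rows --dp '[[0, 0, 0.008], [0, 0, 0.008], [0, 0, 0.008]]' --rot '[[0, 0, 0], [0, 0, 0], [0, 0, 0]]'

```text
clock: 5.03
eef_pos: [545.5, -18.7, 40.0]
tcp_rot: [-3.142, 0.001, -3.141]
contact_force: [0.8, -3.0, 9.2]
opening: -0.003
grasp_force: 4.2
```

Firm (40.1 mm, no give). Next cover, settling before contact.

Emit:
play_rows --dp '[[0, 0, -0.3], [0.02, -1.1, -0.3], [0.02, -2.23, -0.3], [0.02, -2.23, -0.3], [0.02, -2.23, -0.3]]' --rot '[[0, 0, 0], [0, 0, 0], [0, 0, 0], [0, 0, 0], [0, 0, 0]]'

```text
clock: 5.45
eef_pos: [543.9, -109.9, 51.9]
tcp_rot: [3.141, -0.0, 3.139]
contact_force: [-0.3, 0.9, -0.4]
opening: -0.003
grasp_force: 0.0
```

Emit:
play_rows --dp '[[0, 0, 0.12], [0, 0, 0.22], [0, 0, 0.22], [0, 0, 0.22]]' --rot '[[0, 0, 0], [0, 0, 0], [0, 0, 0], [0, 0, 0]]'

```text
clock: 5.78
eef_pos: [543.7, -107.3, 42.3]
tcp_rot: [3.141, -0.001, -3.14]
contact_force: [0.1, -1.1, -0.3]
opening: 0.0
grasp_force: 0.0
```

Emit:
play_rows --dp '[[0, 0, 0.02], [0, 0, 0.02], [0, 0, 0.02]]' --rot '[[0, 0, 0], [0, 0, 0], [0, 0, 0]]'

```text
clock: 6.03
eef_pos: [544.2, -108.2, 42.0]
tcp_rot: [3.142, -0.0, -3.141]
contact_force: [-0.8, 0.1, 0.1]
opening: 0.002
grasp_force: 0.0
```

Emit:
play_rows --dp '[[0, 0, 0.025], [0, 0, 0.025], [0, 0, 0.025]]' --rot '[[0, 0, 0], [0, 0, 0], [0, 0, 0]]'

```text
clock: 6.28
eef_pos: [544.1, -108.6, 41.0]
tcp_rot: [-3.142, -0.0, 3.141]
contact_force: [0.5, 0.8, 1.3]
opening: -0.0
grasp_force: 0.0
```

Emit:
play_rows --dp '[[0, 0, 0.02], [0, 0, 0.02], [0, 0, 0.02]]' --rot '[[0, 0, 0], [0, 0, 0], [0, 0, 0]]'

```text
clock: 6.53
eef_pos: [544.1, -108.6, 40.2]
tcp_rot: [3.142, -0.0, 3.141]
contact_force: [0.1, -0.3, 0.1]
opening: -0.002
grasp_force: 0.0
```

Emit:
play_rows --dp '[[0, 0, 0.015], [0, 0, 0.015], [0, 0, 0.015]]' --rot '[[0, 0, 0], [0, 0, 0], [0, 0, 0]]'

```text
clock: 6.78
eef_pos: [544.2, -108.6, 39.6]
tcp_rot: [-3.142, 0.0, 3.141]
contact_force: [0.2, -0.1, -0.4]
opening: -0.0
grasp_force: 0.2
```

Emit:
play_rows --dp '[[0, 0, 0.01], [0, 0, 0.01], [0, 0, 0.01]]' --rot '[[0, 0, 0], [0, 0, 0], [0, 0, 0]]'

```text
clock: 7.03
eef_pos: [544.3, -108.6, 39.3]
tcp_rot: [-3.142, 0.0, 3.141]
contact_force: [0.3, -0.2, 1.6]
opening: -0.004
grasp_force: 0.4
```

Emit:
play_rows --dp '[[0, 0, 0.015], [0, 0, 0.015], [0, 0, 0.015]]' --rot '[[0, 0, 0], [0, 0, 0], [0, 0, 0]]'

```text
clock: 7.28
eef_pos: [544.4, -108.6, 38.7]
tcp_rot: [-3.142, 0.0, 3.141]
contact_force: [1.0, -0.5, 0.6]
opening: 0.001
grasp_force: 0.6
```

Emit:
play_rows --dp '[[0, 0, 0.015], [0, 0, 0.015], [0, 0, 0.015]]' --rot '[[0, 0, 0], [0, 0, 0], [0, 0, 0]]'

```text
clock: 7.53
eef_pos: [544.3, -108.6, 38.1]
tcp_rot: [-3.142, 0.0, 3.141]
contact_force: [1.6, -0.2, 1.8]
opening: -0.003
grasp_force: 0.8
```

Giving way with low force: seems loose. Press a little further to confirm it rocks.

Emit:
play_rows --dp '[[0, 0, 0.025], [0, 0, 0.025], [0, 0, 0.025]]' --rot '[[0, 0, 0], [0, 0, 0], [0, 0, 0]]'

```text
clock: 7.78
eef_pos: [544.4, -108.6, 37.1]
tcp_rot: [-3.142, 0.0, 3.141]
contact_force: [2.6, 0.2, 1.8]
opening: -0.001
grasp_force: 1.1
```

Emit:
play_rows --dp '[[0, 0, 0.025], [0, 0, 0.025], [0, 0, 0.025]]' --rot '[[0, 0, 0], [0, 0, 0], [0, 0, 0]]'

```text
clock: 8.03
eef_pos: [544.5, -108.6, 36.3]
tcp_rot: [-3.141, 0.001, 3.141]
contact_force: [2.2, 0.4, 5.1]
opening: -0.003
grasp_force: 2.4
```

Pocket with centre y≈-108 rocks (edge down >3 mm at 2–5 N). Lift, go to its middle.

Emit:
play_rows --dp '[[0, 0, -0.3], [0.35, 0, -0.3], [0.695, 0, -0.3], [0.695, 0, -0.3], [0.695, 0, -0.3]]' --rot '[[0, 0, 0], [0, 0, 0], [0, 0, 0], [0, 0, 0], [0, 0, 0]]'

```text
clock: 8.45
eef_pos: [515.6, -108.5, 48.3]
tcp_rot: [3.141, -0.001, 3.141]
contact_force: [0.3, 0.6, 0.5]
opening: 0.0
grasp_force: 0.0
```

Emit:
play_rows --dp '[[0, 0, 0.08], [0, 0, 0.16], [0, 0, 0.19], [0, 0, 0.19], [0, 0, 0.19]]' --rot '[[0, 0, 0], [0, 0, 0], [0, 0, 0], [0, 0, 0], [0, 0, 0]]'

```text
clock: 8.87
eef_pos: [516.5, -108.5, 40.1]
tcp_rot: [3.142, -0.0, 3.141]
contact_force: [0.7, 0.2, 0.3]
opening: -0.005
grasp_force: 0.0
```

Emit:
play_rows --dp '[[0, 0, 0.02], [0, 0, 0.05], [0, 0, 0.05], [0, 0, 0.05]]' --rot '[[0, 0, 0], [0, 0, 0], [0, 0, 0], [0, 0, 0]]'

```text
clock: 9.2
eef_pos: [516.5, -108.5, 38.6]
tcp_rot: [-3.142, 0.0, 3.141]
contact_force: [-0.8, 0.7, 4.1]
opening: -0.004
grasp_force: 1.7
```

Emit:
play_rows --dp '[[0, 0, 0.02], [0, 0, 0.04], [0, 0, 0.04], [0, 0, 0.04]]' --rot '[[0, 0, 0], [0, 0, 0], [0, 0, 0], [0, 0, 0]]'

```text
clock: 9.53
eef_pos: [516.5, -108.6, 37.1]
tcp_rot: [-3.142, 0.0, 3.141]
contact_force: [-1.0, 0.7, 6.6]
opening: 0.0
grasp_force: 3.4
```

Emit:
play_rows --dp '[[0, 0, 0.02], [0, 0, 0.03], [0, 0, 0.03], [0, 0, 0.03]]' --rot '[[0, 0, 0], [0, 0, 0], [0, 0, 0], [0, 0, 0]]'

```text
clock: 9.87
eef_pos: [516.5, -108.6, 36.1]
tcp_rot: [-3.142, 0.0, 3.141]
contact_force: [-1.8, 1.0, 9.8]
opening: 0.001
grasp_force: 4.6
```

Emit:
play_rows --dp '[[0, 0, 0.02], [0, 0, 0.02], [0, 0, 0.02], [0, 0, 0.02]]' --rot '[[0, 0, 0], [0, 0, 0], [0, 0, 0], [0, 0, 0]]'

```text
clock: 10.2
eef_pos: [516.5, -108.6, 35.7]
tcp_rot: [-3.141, 0.0, 3.141]
contact_force: [-3.4, 2.0, 15.2]
opening: -0.002
grasp_force: 7.6
```

Emit:
play_rows --dp '[[0, 0, 0.015], [0, 0, 0.015], [0, 0, 0.015], [0, 0, 0.015]]' --rot '[[0, 0, 0], [0, 0, 0], [0, 0, 0], [0, 0, 0]]'

```text
clock: 10.53
eef_pos: [516.6, -108.6, 35.5]
tcp_rot: [-3.141, 0.001, 3.141]
contact_force: [-5.0, 1.7, 21.5]
opening: -0.002
grasp_force: 10.7
```

Emit:
play_rows --dp '[[0, 0, 0], [0, 0, 0], [0, 0, 0], [0, 0, 0], [0, 0, 0]]' --rot '[[0, 0, 0], [0, 0, 0], [0, 0, 0], [0, 0, 0], [0, 0, 0]]'

```text
clock: 10.95
eef_pos: [516.6, -108.6, 35.5]
tcp_rot: [-3.141, 0.001, 3.141]
contact_force: [-6.0, 1.3, 21.8]
opening: 0.001
grasp_force: 10.7
```

```bash
python3 - <<'E'
from rig import telemetry, optics
import cv2,numpy as np
s=telemetry.sense();print(s["eef_pos"],s["contact_force"],s["wrist_torque"])
I=[cv2.resize(optics.grab_frame("side")["color"][110:260,220:400,::-1],(400,300),interpolation=3),
   cv2.resize(optics.grab_frame("wrist")["color"][:,:,::-1],(400,300))]
cv2.imwrite("pics/b.png",np.hstack(I))
E
```

```text
[ 516.58891647 -108.603        35.54220408] [-5.97754203  1.32882439 21.77447008] [0.21715606 0.88970905 0.0322314 ]
```

View pics/b.png

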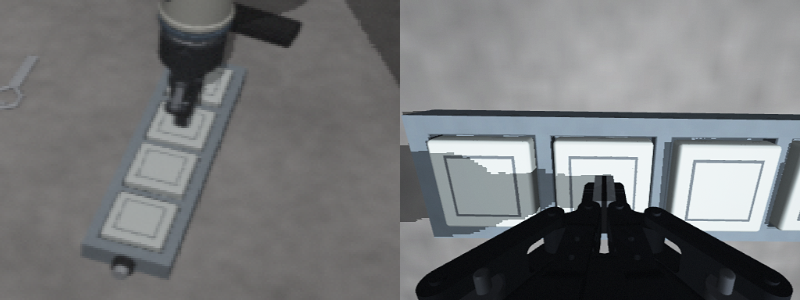

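The pictures show the shut fingertips resting in the middle of the loose cover (side ~(180,122), wrist ~(603,180)). The cover is level in its pocket and nothing else has been disturbed.

```bash
python3 -c "
from rig import r
print(r.sign_off())"
```

```text
the job is handed in; nothing more can be done
None
```

The loose cover was the third one from the box's left (+y) end, and it is pressed home onto its hard stop with the fingertips still holding it down at about 22 N; I handed the job in and no verdict came back.

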